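# Share the pears into two equal portions on the pan balance

### The job

The four pears on the two-pan balance are for two pots of soup that must get the same weight of fruit. Move pears from pan to pan until the balance sits level, with all four pears resting in the pans. Set the fruit down without dropping it, and leave the other things on the counter where they are.

Things in the scene. Friction and masses are not known exactly. Their poses are not given: they have to be found in the camera images.
- beam (a joint): tilt of the balance beam, rad: 0 = level, positive = left pan (the robot's left) up, right pan down; stops at +-0.06. Damped and lightly sprung: 10 g of difference between the pans tilts it about 0.01 rad (1.5 mm per pan), over 65 g holds it at a stop; at rest within 1.5 s. A black pointer on its middle shows the tilt on a white plate, the long tick being level
- balance: fixed base of a grey two-pan table balance, 130 mm deep, 340 mm along its beam; origin on the table under its centre, x across the beam, y along it to the left pan. The pans overhang it to 267 mm either side. The white pointer plate stands midway between the pans, 50 mm wide, top 181 mm above the table
- pan_left_floor (a point): centre of the left pan's floor (upper face). Round white enamel pan, flat to 95 mm radius, sloping rim to 117 mm radius, 9 mm above the floor. Centre 150 mm from the balance's centre along its +y; floor 129 mm above the table when level, up to 9 mm higher or lower at the stops; the pan stays horizontal, z up
- pan_right_floor (a point): the same for the right pan, 150 mm from the pivot along the balance's -y
- pear_large: the large pear, 64 mm in diameter, 76 mm tall without its short stalk, about 156 g, firm; stands upright, origin at the centre of its underside, z towards the stalk. Widest (straight-sided) from 19 to 35 mm above the origin, the neck narrower above that
- pear_mid_1: one of two alike middle-sized pears, 56 mm in diameter, 66 mm tall, about 104 g (two thirds of the large one); origin at the centre of its underside, z towards the stalk. Widest from 17 to 30 mm above the origin
- pear_mid_2: the other middle-sized pear, the same
- pear_small: the small pear, 44 mm in diameter, 53 mm tall, about 52 g (a third of the large one); origin at the centre of its underside, z towards the stalk. Widest from 13 to 24 mm above the origin
- tub_1: bystander: empty yellow paper tub, 99 mm across the rim, 86 mm tall, origin under its centre; behind the balance
- tub_2: bystander: another such tub, behind the left pan
- tub_3: bystander: another such tub, on the left
- pay_stand: bystander: small white and orange payment stand, 85 mm wide, 125 mm tall, origin under its centre; on the right
- sugar_jar: bystander: amber glass jar with a steel lid, 80 mm across, 120 mm tall, origin under its centre; on the right
- spoon: bystander: steel spoon, 190 mm long, lying on the table between robot and balance
- paring_knife: bystander: small paring knife, about 190 mm long, lying on a wooden board on the right, origin near its middle
Not all that is in view belongs to the job. What is shaped like the pear_mid_2 but black is not meant. What is shaped like the pear_large but pink is not meant.

How it is judged:
By the outcome, as a careful person would: the job done as asked, in the order asked, and still so for the second after the job is handed in, with the robot touching nothing.
It also fails if it takes over 42 s, if anything falls off the work surface, if the arm or the gripper's body presses on something with over 40 N, if the wrist force passes 120 N, or if a joint passes its speed limit or range.

### The arm

A 6-joint arm with a two-finger parallel gripper is mounted at the origin on the work surface. World frame = base frame: x ahead of the robot, y to its left, z up, the work surface at z = 0. Lengths are in m, angles in rad, forces in N, time in s.
With the tool pointing down it reaches from about 0.375 to 0.9 m from the base axis. Payload 3.1 kg.
Tool frame: the origin (TCP) lies at the very end of the fingers, on their centre line; the grasp point (between the pads) lies 19 mm behind it; z points along the fingers, y is the line along which they close (so a half turn about z gives the same grasp; the last joint's range is limited). The gripper opens to 85 mm and grips with 20 to 120 N. Pads are 22 mm wide; open, the fingers measure 114 mm over their backs; the gripper's body (76 mm by 85 mm) begins 54 mm behind the grasp point. The pads swing forward as they close: fully open they stand 13 mm farther back than shut.
Start: joints at [-1.407, 0.527, 1.433, -0, 1.181, -0.178], TCP at [0.21, -0.589, 0.231] pointing down, gripper open.
Joint ranges: [-3.08, 3.08], [-0.75, 2.2], [0.22, 2.44], [-1.43, 4.57], [0, 2.65], [-2.85, 2.85]. Speed limits (rad/s): [2.79, 2.79, 3.14, 3.14, 3.14, 3.14].

### API

Orientations are given as a unit quaternion [x, y, z, w].
In Python, from station import sensors, cams, hand_in, nets gives the robot as it stands.
- The arm moves only by the shell command python3 -m pendant 'ROWS' [FORCE]. ROWS is a JSON object of lists of equal length, an entry for each row: "xyz": the shift along the tool's x, y, z in m, a list of three; "angular": the turn, a rotation vector about the tool's x, y, z in rad, a list of three; "fingers": the opening, from 0 (shut) to 1 (fully open). A call has 1 to 12 rows; each row is the pose to reach, as a shift and turn from the pose commanded when the call began, along the tool's axes at that moment; what a row does not reach only later rows make up. A row lasts 1/12 s, in which the tool goes at most 41.7 mm and 7.16 degrees, less where a joint would pass 70% of its speed; a pose out of reach is approached as far as the arm can. A call with a gripper value outside its range is refused whole. The fingers move at their own pace and stop on an object; FORCE is the grip in N (left out, the last holds). Time passes only in rows, so rows that repeat a pose let the fingers close. It gives the time, the measured TCP pose, the force, the opening and the grip force at its end, in the units of the state.
- sensors.state(): the state, without advancing time (a new reading comes with each control period).
- cams.snapshot(name): name is "scene" or "side" or "wrist"; returns (picture, depth): 384x512x3 uint8, blue, green, red; 384x512 float32, m along the optical axis (not along the pixel's ray), 0 where there is no reading.
- cams.get_calibration(name): a dict with "mtx" (3x3 intrinsics, pixels), "origin" and "rotation" of the camera in the world. Camera axes: x right, y down, z forward; pixel columns grow to the right and rows downward; lengths in m; the calibration is good to about 2 mm. The wrist camera is an equidistant fisheye: a pixel r from the principal point sees the ray r / f radians off the axis. A picture is of the moment at which its call begins: read the wrist's pose just before it. get_calibration takes no time and is no camera call; for the wrist camera it gives the pose at the moment of the call.
- hand_in(): hands the job in; it is judged then, once.
Trained networks look in the newest picture that a camera, given by its name, has taken for a name from the list of things; names that differ only in an ending like _2 or _b are one class to them, and where a whole thing is asked for, a point or a joint stands for the part that bears it (a point fixed in the world has none). Each returns a list of dicts, best first, with "conf" (0 to 1); they miss things now and then, are a little off and sometimes report something else, mostly with a low value. They report only what shows in the picture. A call takes as long as a camera call. They do not tell look-alikes from the thing itself.
- nets.boxes_of(camera, thing): "uv" ([column, row] in pixels, amid what is visible of it).
- nets.pinpoint(camera, thing): "uv" ([column, row] in pixels: a listed point, or the origin of a listed thing).
The state is a dict: "time_s": time; "joint_positions": joint angles; "joint_vel": joint speeds; "joint_torque": joint torques, N m; "tcp_pos": TCP position; "eef_rot": TCP orientation; "force": force on the tool from outside, world axes, zero at the start; "wrist_torque": the same for the moment, N m; "finger_gap": finger opening in m; "grip_force": force on a finger pad.
Only numpy, scipy, OpenCV 4.12 (cv2) and the standard library are available. Lean on these libraries where they do the work, as an engineer would, in place of code of your own. Each camera call takes 0.05 s, during which the arm holds its last target. There are 200 camera calls.

## Working session

There is one attempt and no reset: what is moved stays moved. The work goes in short steps, Python scripts to look and compute and a shell command to move; the robot and the scene stay as the last step left them, time stands still between calls to the robot, and variables do not carry over. Pictures are saved under pics/ and viewed, at most 10 in all, crops included, and the job is handed in when it is done.

```bash
mkdir -p pics; ls; cat > h.py <<'E'
import numpy as np, cv2
from station import sensors, cams, nets
def world(cam,uv,d,cal=None):
    c=cal or cams.get_calibration(cam); M=np.array(c["mtx"])
    p=np.array([(uv[0]-M[0,2])/M[0,0],(uv[1]-M[1,2])/M[1,1],1])*d
    return np.array(c["rotation"])@p+np.array(c["origin"])
E
python3 - <<'E'
from h import *
for n in("scene","side"):
    im,d=cams.snapshot(n); cv2.imwrite(f"pics/{n}0.png",im); np.save(f"pics/{n}0.npy",d)
    c=cams.get_calibration(n); print(n,np.round(c["origin"],3))
    for t in("pear_large","pear_mid_1","pear_small","pan_left_floor","pan_right_floor","balance"):
        for r in nets.pinpoint(n,t)[:5]:
            u=np.array(r["uv"]); i=tuple(np.clip(u.round().astype(int),0,[511,383]))
            print(t,round(r["conf"],2),u.round(),np.round(world(n,u,d[i[1],i[0]]),3))
s=sensors.state(); print(s["time_s"],s["tcp_pos"],s["eef_rot"],s["finger_gap"])
a=cv2.hconcat([cv2.imread("pics/scene0.png"),cv2.imread("pics/side0.png")])
cv2.imwrite("pics/both0.png",cv2.resize(a,(800,300)))
E
```

```text
pics
scene [ 1.122 -0.656  1.067]Traceback (most recent call last):
  File "<stdin>", line 8, in <module>
  File "h.py", line 6, in world
    return np.array(c["rotation"])@p+np.array(c["origin"])
           ~~~~~~~~~~~~~~~~~~~~~~~^~
ValueError: matmul: Input operand 1 has a mismatch in its core dimension 0, with gufunc signature (n?,k),(k,m?)->(n?,m?) (size 3 is different from 4)
```

View pics/scene0.png

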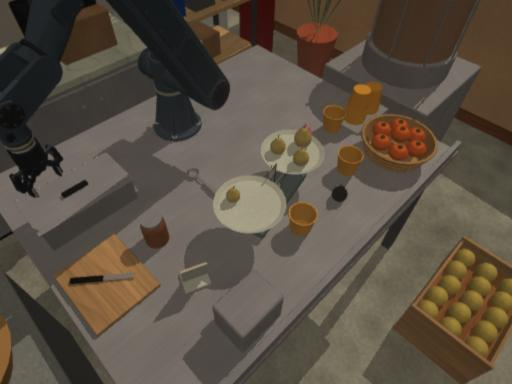

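The picture shows the left pan at about (292,152) with three pears and something pink behind, and the right pan at (250,205) with one pear. A black look-alike is on the table at (340,193). The rotation is a quaternion, so I'll fix the helper.

```bash
sed -i 's/np.array(c\["rotation"\])@p/R.from_quat(c["rotation"]).apply(p)/; 1a from scipy.spatial.transform import Rotation as R' h.py
python3 - <<'E'
from h import *
for n in("scene","side"):
    im,d=cams.snapshot(n); cv2.imwrite(f"pics/{n}0.png",im); np.save(f"pics/{n}0.npy",d)
    c=cams.get_calibration(n); print(n,np.round(c["origin"],3),c["rotation"])
    for t in("pear_large","pear_mid_1","pear_small","pan_left_floor","pan_right_floor","balance"):
        for r in nets.pinpoint(n,t)[:5]:
            u=np.array(r["uv"]); i=tuple(np.clip(u.round().astype(int),0,[511,383]))
            print(t,round(r["conf"],2),u.round(),np.round(world(n,u,d[i[1],i[0]]),3))
s=sensors.state(); print(s["time_s"],s["tcp_pos"],s["eef_rot"],s["finger_gap"])
im=cv2.imread("pics/scene0.png")[110:240,200:370]; cv2.imwrite("pics/crop0.png",cv2.resize(im,None,fx=4.5,fy=4.5,interpolation=cv2.INTER_CUBIC))
E
```

```text
scene [ 1.122 -0.656  1.067] [ 0.86689522  0.36457075 -0.12565734 -0.31589727]
pear_large 0.55 [307. 137.] [ 1.122 -0.656  1.067]
pear_large 0.49 [302. 145.] [0.556 0.173 0.145]
pear_mid_1 0.73 [300. 161.] [0.612 0.094 0.155]
pear_mid_1 0.71 [336. 198.] [0.754 0.154 0.026]
pear_mid_1 0.69 [273. 151.] [0.506 0.074 0.145]
pear_small 0.57 [234. 199.] [ 0.582 -0.19   0.166]
pan_left_floor 0.92 [292. 154.] [0.548 0.13  0.122]
pan_right_floor 0.57 [248. 206.] [ 0.619 -0.161  0.14 ]
balance 0.88 [266. 201.] [ 0.641 -0.106  0.138]
balance 0.32 [154. 239.] [ 0.463 -0.43   0.061]
side [-0.04   0.858  1.299] [-0.25135012  0.89469658 -0.35424804  0.10416084]
pear_large 0.81 [220. 299.] [0.431 0.345 0.046]
pear_large 0.71 [219. 242.] [0.517 0.215 0.167]
pear_large 0.25 [169. 269.] [0.651 0.352 0.071]
pear_mid_1 0.72 [242. 229.] [0.484 0.118 0.156]
pear_mid_1 0.58 [218. 222.] [0.579 0.134 0.154]
pear_mid_1 0.43 [180. 237.] [0.732 0.196 0.028]
pear_small 0.59 [262. 177.] [ 0.565 -0.158  0.151]
pan_left_floor 0.64 [226. 234.] [0.538 0.144 0.118]
pan_right_floor 0.95 [253. 177.] [ 0.6   -0.148  0.141]
balance 0.64 [245. 224.] [0.485 0.098 0.167]
0.8 [ 0.21011501 -0.58859199  0.23133548] [ 9.85347703e-01  1.70557630e-01 -4.93774668e-06  1.38463890e-06] 0.08536833511382448
```

View pics/crop0.png

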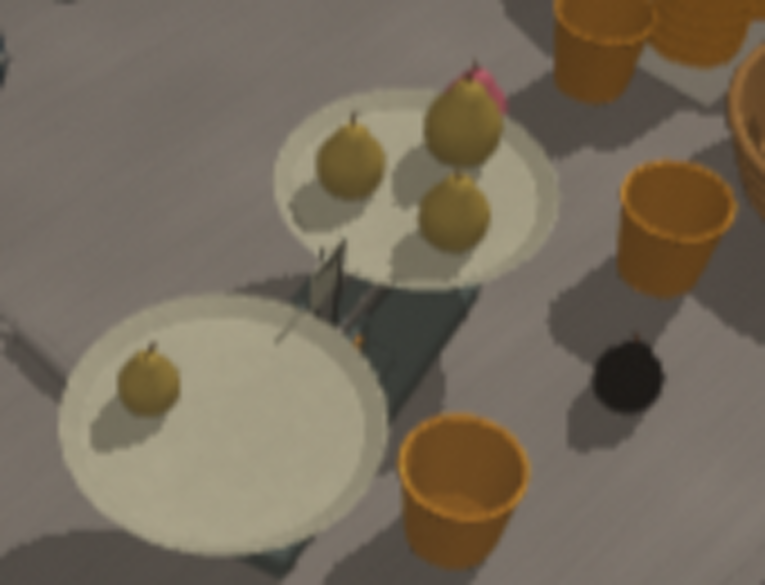

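View pics/side0.png

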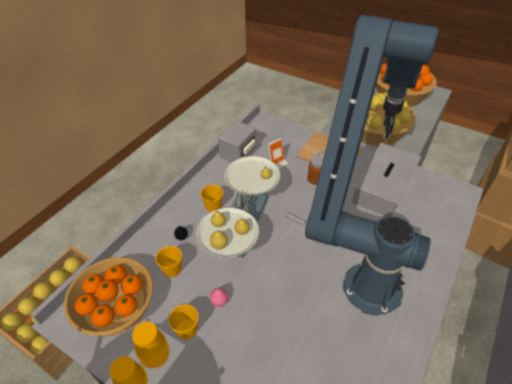

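Candidates: on the left pan the largest yellow-green pear at scene (303,138) / side (219,240) is pear_large; the two beside it are mids; the small one is alone on the right pan at (233,195). The pink one at side (220,299) and the black one at (180,233) stand on the table and are not meant. Left holds 364 g and right 52 g, so moving the large pear to the right gives 208/208.

```bash
python3 - <<'E'
from h import *
from scipy.optimize import least_squares
def cloud(n):
    d=np.load(f"pics/{n}0.npy"); im=cv2.imread(f"pics/{n}0.png")
    c=cams.get_calibration(n); v,u=np.mgrid[:384,:512]; M=np.array(c["mtx"])
    p=np.stack([(u-M[0,2])/M[0,0],(v-M[1,2])/M[1,1],np.ones_like(u)],-1)*d[...,None]
    return R.from_quat(c["rotation"]).apply(p.reshape(-1,3)).reshape(384,512,3)+c["origin"], d>0, cv2.cvtColor(im,cv2.COLOR_BGR2HSV)
for n in("scene","side"):
    P,ok,h=cloud(n)
    box=ok&(P[...,0]>.35)&(P[...,0]<.78)&(P[...,1]>-.35)&(P[...,1]<.35)&(P[...,2]>.09)&(P[...,2]<.26)
    pear=(box&(h[...,1]>120)&(h[...,0]>17)&(h[...,0]<35)).astype(np.uint8)
    k,l,st,ce=cv2.connectedComponentsWithStats(pear)
    for i in range(1,k):
        if st[i,4]<25: continue
        q=P[l==i]; print(n,"pear",ce[i].round(),st[i,4],"zmin/max",np.percentile(q[:,2],[1,50,99]).round(3),end=" ")
        for r in(.022,.028,.032):
            lo=q[q[:,2]>np.percentile(q[:,2],2)]
            w=lo[lo[:,2]<np.percentile(lo[:,2],70)]
            f=least_squares(lambda c:np.hypot(*(w[:,:2]-c).T)-r,w[:,:2].mean(0)+.01*np.sign(w[:,:2].mean(0)-cams.get_calibration(n)["origin"][:2]),loss="soft_l1",f_scale=.003)
            print(r,f.x.round(3),round(f.cost*1e4/len(w),4),end=" ")
        print()
    pan=box&(h[...,1]<100)&(h[...,2]>90)
    for s in(1,-1):
        q=P[pan&(P[...,1]*s>.03)]; z=np.median(q[:,2]); q=q[abs(q[:,2]-z)<.012]
        (c,r)=cv2.minEnclosingCircle(q[:,:2].astype(np.float32)); print(n,"pan",s,len(q),z.round(3),np.round(c,3),round(r,3))
E
```

```text
scene pear [303. 137.] 222 zmin/max [0.142 0.169 0.197] 0.022 [0.541 0.192] 0.0585 0.028 [0.537 0.198] 0.0572 0.032 [0.534 0.202] 0.065 
scene pear [278. 146.] 168 zmin/max [0.139 0.164 0.187] 0.022 [0.502 0.1  ] 0.0436 0.028 [0.497 0.105] 0.0527 0.032 [0.494 0.109] 0.0603 
scene pear [301. 157.] 182 zmin/max [0.14  0.164 0.187] 0.022 [0.599 0.115] 0.0399 0.028 [0.594 0.121] 0.0535 0.032 [0.591 0.125] 0.0646 
scene pear [233. 195.] 134 zmin/max [0.157 0.174 0.192] 0.022 [ 0.56  -0.176] 0.0452 0.028 [ 0.554 -0.172] 0.0581 0.032 [ 0.55  -0.169] 0.0641 
scene pan 1 1515 0.122 [0.542 0.135] 0.118
scene pan -1 3148 0.139 [ 0.615 -0.149] 0.121
side pear [265. 173.] 77 zmin/max [0.149 0.172 0.193] 0.022 [ 0.562 -0.182] 0.0441 0.028 [ 0.566 -0.188] 0.0537 0.032 [ 0.568 -0.192] 0.0584 
side pear [218. 219.] 151 zmin/max [0.139 0.163 0.186] 0.022 [0.593 0.119] 0.045 0.028 [0.598 0.114] 0.0548 0.032 [0.601 0.11 ] 0.0625 
side pear [242. 227.] 159 zmin/max [0.139 0.163 0.187] 0.022 [0.496 0.104] 0.0513 0.028 [0.501 0.099] 0.0649 0.032 [0.504 0.095] 0.0745 
side pear [218. 240.] 230 zmin/max [0.14  0.17  0.198] 0.022 [0.53  0.203] 0.0544 0.028 [0.535 0.198] 0.0585 0.032 [0.538 0.194] 0.0708 
side pan 1 1705 0.122 [0.54  0.134] 0.118
side pan -1 1567 0.14 [ 0.665 -0.185] 0.176
```

```bash
cat > go.py <<'E'
import sys; from h import *
# delta in tool axes to world target x y z and closing-axis yaw (deg, of tool y, in world)
x,y,z,yaw=map(float,sys.argv[1:5]); s=sensors.state(); r=R.from_quat(s["eef_rot"])
t=np.radians(yaw); ty=np.array([np.cos(t),np.sin(t),0]); tz=np.array([0,0,-1.]); T=R.from_matrix(np.stack([np.cross(ty,tz),ty,tz],1))
print("t",round(s["time_s"],2),"pos",np.round(s["tcp_pos"],4),"q6",np.round(s["joint_positions"],2),"gap",round(s["finger_gap"],4),"F",np.round(s["force"],1),"grip",np.round(s["grip_force"],1))
print("xyz",r.inv().apply(np.array([x,y,z])-s["tcp_pos"]).round(4),"ang",(r.inv()*T).as_rotvec().round(4))
E
python3 go.py 0.536 0.198 0.31 0
python3 -m pendant '{"xyz":[[0.571,-0.632,-0.08],[0.571,-0.632,-0.08],[0.571,-0.632,-0.08],[0.571,-0.632,-0.08],[0.571,-0.632,-0.08],[0.571,-0.632,-0.08],[0.571,-0.632,-0.08],[0.571,-0.632,-0.08],[0.571,-0.632,-0.08],[0.571,-0.632,-0.08],[0.571,-0.632,-0.08],[0.571,-0.632,-0.08]],"angular":[[0,0,-1.229],[0,0,-1.229],[0,0,-1.229],[0,0,-1.229],[0,0,-1.229],[0,0,-1.229],[0,0,-1.229],[0,0,-1.229],[0,0,-1.229],[0,0,-1.229],[0,0,-1.229],[0,0,-1.229]],"fingers":[1,1,1,1,1,1,1,1,1,1,1,1]}'
python3 go.py 0.536 0.198 0.31 0
```

```text
t 0.8 pos [ 0.2101 -0.5886  0.2313] q6 [-1.41  0.53  1.43 -0.    1.18 -0.18] gap 0.0854 F [-0.2  0.3  0. ] grip 0.0
xyz [ 0.5713 -0.6313 -0.0787] ang [-0.     0.    -1.228]
time_s: 1.8
tcp_pos: [0.4007, -0.1267, 0.2787]
eef_rot: [0.707, 0.707, 0.0, 0.001]
force: [0.8, -0.7, 0.0]
finger_gap: 0.0852
grip_force: 0.0
t 1.8 pos [ 0.4007 -0.1267  0.2787] q6 [-0.57  0.18  1.85  0.    1.11 -0.57] gap 0.0852 F [ 0.8 -0.7  0. ] grip 0.0
xyz [ 0.3246  0.1356 -0.0314] ang [0.001  0.0006 0.0007]
```

```bash
python3 -m pendant '{"xyz":[[0.325,0.135,-0.03],[0.325,0.135,-0.03],[0.325,0.135,-0.03],[0.325,0.135,-0.03],[0.325,0.135,-0.03],[0.325,0.135,-0.03],[0.325,0.135,-0.03],[0.325,0.135,-0.03],[0.325,0.135,-0.03],[0.325,0.135,-0.03],[0.325,0.135,-0.03],[0.325,0.135,-0.03]],"angular":[[0,0,0],[0,0,0],[0,0,0],[0,0,0],[0,0,0],[0,0,0],[0,0,0],[0,0,0],[0,0,0],[0,0,0],[0,0,0],[0,0,0]],"fingers":[1,1,1,1,1,1,1,1,1,1,1,1]}'
python3 go.py 0.536 0.198 0.134 0
python3 - <<'E'
from h import *
im,d=cams.snapshot("wrist"); c=cams.get_calibration("wrist"); cv2.imwrite("pics/w1.png",im); M=np.array(c["mtx"])
for t in("pear_large","pear_mid_1"):
  for r in nets.pinpoint("wrist",t)[:4]:
    u=np.array(r["uv"]); a=(u-M[:2,2])/M[0,0]; th=np.hypot(*a); ray=np.r_[a/th*np.sin(th),np.cos(th)]; w=R.from_quat(c["rotation"]).apply(ray)
    o=np.array(c["origin"]); print(t,round(r["conf"],2),u.round(),(o+w*(0.120-o[2])/w[2]).round(4))
E
```

```text
time_s: 2.8
tcp_pos: [0.5342, 0.196, 0.3077]
eef_rot: [0.707, 0.707, -0.001, -0.0]
force: [-0.0, 0.1, 0.5]
finger_gap: 0.0854
grip_force: 0.0
t 2.8 pos [0.5342 0.196  0.3077] q6 [ 0.16  0.37  1.48 -0.    1.29  0.15] gap 0.0854 F [-0.   0.1  0.5] grip 0.0
xyz [0.0022 0.002  0.1737] ang [-0.0013  0.0008  0.001 ]
pear_large 0.89 [204.  64.] [0.4726 0.3174 0.12  ]
pear_large 0.85 [264. 170.] [0.5381 0.1959 0.12  ]
pear_mid_1 0.95 [391. 167.] [0.6933 0.201  0.12  ]
pear_mid_1 0.75 [309. 235.] [0.5956 0.1124 0.12  ]
pear_mid_1 0.55 [232. 242.] [0.4979 0.1021 0.12  ]
```

View pics/w1.png

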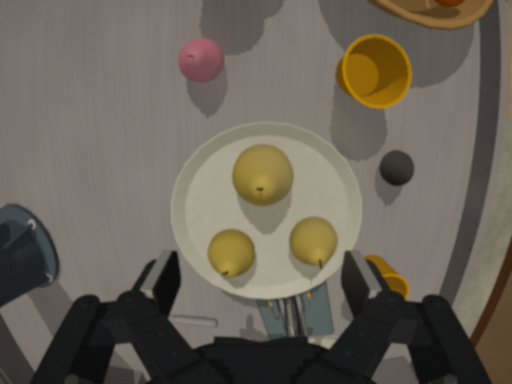

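The wrist picture confirms the large yellow pear at (263,175); the mids are at (231,253) and (313,241), with pink (201,60) and black (397,168) outside the pan. Position agrees at (0.537, 0.197). Descending and gripping.

```bash
python3 -m pendant '{"xyz":[[0.001,0.002,0.03],[0.001,0.002,0.06],[0.001,0.002,0.09],[0.001,0.002,0.11],[0.001,0.002,0.13],[0.001,0.002,0.145],[0.001,0.002,0.16],[0.001,0.002,0.17],[0.001,0.002,0.174],[0.001,0.002,0.174],[0.001,0.002,0.174]],"angular":[[0,0,0],[0,0,0],[0,0,0],[0,0,0],[0,0,0],[0,0,0],[0,0,0],[0,0,0],[0,0,0],[0,0,0],[0,0,0]],"fingers":[1,1,1,1,1,1,1,1,1,1,1]}' 25
python3 -m pendant '{"xyz":[[0,0,0],[0,0,0],[0,0,0],[0,0,0],[0,0,0],[0,0,0],[0,0,0],[0,0,0]],"angular":[[0,0,0],[0,0,0],[0,0,0],[0,0,0],[0,0,0],[0,0,0],[0,0,0],[0,0,0]],"fingers":[0.5,0.5,0.5,0.5,0.5,0.5,0.5,0.5]}' 25
```

```text
time_s: 3.87
tcp_pos: [0.5374, 0.1973, 0.1346]
eef_rot: [0.707, 0.707, 0.0, 0.0]
force: [-0.2, 0.5, -0.5]
finger_gap: 0.0852
grip_force: 0.0
time_s: 4.53
tcp_pos: [0.5375, 0.1977, 0.1353]
eef_rot: [0.707, 0.708, 0.001, 0.001]
force: [-0.6, 0.2, 6.1]
finger_gap: 0.0625
grip_force: 27.2
```

Gap 62.5 mm and 6 N upward: the pads are slightly on the neck. Reopen, go 7 mm lower and regrip.

```bash
python3 -m pendant '{"xyz":[[0,0,0],[0,0,0],[0,0,0],[0,0,0.003],[0,0,0.007],[0,0,0.007],[0,0,0.007]],"angular":[[0,0,0],[0,0,0],[0,0,0],[0,0,0],[0,0,0],[0,0,0],[0,0,0]],"fingers":[1,1,1,1,1,1,1]}' 25
python3 -m pendant '{"xyz":[[0,0,0],[0,0,0],[0,0,0],[0,0,0],[0,0,0],[0,0,0],[0,0,0],[0,0,0]],"angular":[[0,0,0],[0,0,0],[0,0,0],[0,0,0],[0,0,0],[0,0,0],[0,0,0],[0,0,0]],"fingers":[0.5,0.5,0.5,0.5,0.5,0.5,0.5,0.5]}' 25
```

```text
time_s: 5.12
tcp_pos: [0.5365, 0.1975, 0.1264]
eef_rot: [0.707, 0.707, -0.001, -0.0]
force: [-0.6, 0.7, 0.3]
finger_gap: 0.0855
grip_force: 0.0
time_s: 5.78
tcp_pos: [0.537, 0.1976, 0.1273]
eef_rot: [0.707, 0.707, 0.0, 0.0]
force: [0.5, -0.1, 2.5]
finger_gap: 0.0627
grip_force: 27.6
```

```bash
python3 -m pendant '{"xyz":[[0,0,-0.005],[0,0,-0.01],[0,0,-0.02],[0,0,-0.035],[0,0,-0.06],[0,0,-0.09],[0,0,-0.12],[0,0,-0.14],[0,0,-0.15],[0,0,-0.15],[0,0,-0.15]],"angular":[[0,0,0],[0,0,0],[0,0,0],[0,0,0],[0,0,0],[0,0,0],[0,0,0],[0,0,0],[0,0,0],[0,0,0],[0,0,0]],"fingers":[0.5,0.5,0.5,0.5,0.5,0.5,0.5,0.5,0.5,0.5,0.5]}' 30
python3 go.py 0.642 -0.132 0.275 0
python3 - <<'E'
from h import *
a,_=cams.snapshot("wrist"); b,_=cams.snapshot("scene")
cv2.imwrite("pics/lift.png",cv2.hconcat([cv2.resize(a,(400,300)),cv2.resize(b[90:240,180:380],(400,300))]))
E
```

```text
time_s: 6.7
tcp_pos: [0.5365, 0.1975, 0.277]
eef_rot: [0.707, 0.707, -0.0, -0.0]
force: [0.1, -0.9, -1.4]
finger_gap: 0.0625
grip_force: 33.5
t 6.7 pos [0.5365 0.1975 0.277 ] q6 [ 0.16  0.4   1.51 -0.    1.22  0.16] gap 0.0625 F [ 0.1 -0.9 -1.4] grip 33.5
xyz [-0.3296  0.1052  0.002 ] ang [-0.0002  0.0001  0.001 ]
```

View pics/lift.png

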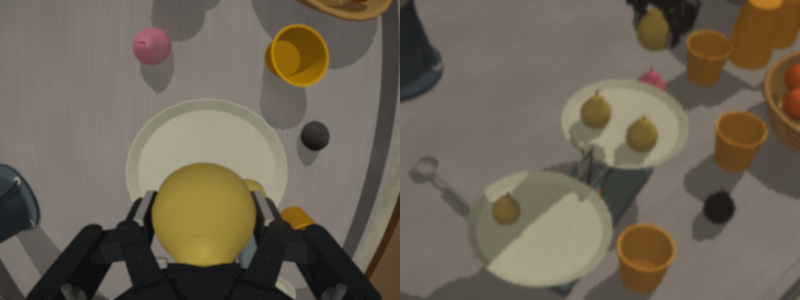

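The pear is held upright (weight 1.4 N), pans undisturbed. Carrying to the right pan.

```bash
python3 -m pendant '{"xyz":[[-0.015,0.005,0],[-0.04,0.013,0],[-0.076,0.024,0],[-0.113,0.036,0],[-0.151,0.048,0],[-0.189,0.06,0],[-0.226,0.072,0],[-0.264,0.084,0],[-0.298,0.095,0],[-0.319,0.102,0],[-0.329,0.105,0],[-0.329,0.105,0]],"angular":[[0,0,0],[0,0,0],[0,0,0],[0,0,0],[0,0,0],[0,0,0],[0,0,0],[0,0,0],[0,0,0],[0,0,0],[0,0,0],[0,0,0]],"fingers":[0.5,0.5,0.5,0.5,0.5,0.5,0.5,0.5,0.5,0.5,0.5,0.5]}' 30
python3 -m pendant '{"xyz":[[0,0,0.01],[0,0,0.03],[0,0,0.055],[0,0,0.08],[0,0,0.1],[0,0,0.113],[0,0,0.12],[0,0,0.122],[0,0,0.122]],"angular":[[0,0,0],[0,0,0],[0,0,0],[0,0,0],[0,0,0],[0,0,0],[0,0,0],[0,0,0],[0,0,0]],"fingers":[0.5,0.5,0.5,0.5,0.5,0.5,0.5,0.5,0.5]}' 30
python3 go.py 0.642 -0.132 0.136 0
```

```text
time_s: 7.8
tcp_pos: [0.6419, -0.1336, 0.2747]
eef_rot: [0.708, 0.706, -0.001, -0.001]
force: [-0.6, 0.4, -2.3]
finger_gap: 0.0624
grip_force: 33.5
time_s: 8.55
tcp_pos: [0.6418, -0.1297, 0.1545]
eef_rot: [0.706, 0.708, -0.0, -0.001]
force: [-0.4, -0.5, -1.0]
finger_gap: 0.0623
grip_force: 33.4
t 8.55 pos [ 0.6418 -0.1297  0.1545] q6 [-0.37  0.65  1.42  0.    1.07 -0.37] gap 0.0623 F [-0.4 -0.5 -1. ] grip 33.4
xyz [-0.0023  0.0002  0.0185] ang [-0.0013 -0.0008  0.0026]
```

```bash
python3 -m pendant '{"xyz":[[0,0,0.003],[0,0,0.006],[0,0,0.008],[0,0,0.01],[0,0,0.012],[0,0,0.014],[0,0,0.016],[0,0,0.0175],[0,0,0.0185],[0,0,0.0185],[0,0,0.0185],[0,0,0.0185]],"angular":[[0,0,0],[0,0,0],[0,0,0],[0,0,0],[0,0,0],[0,0,0],[0,0,0],[0,0,0],[0,0,0],[0,0,0],[0,0,0],[0,0,0]],"fingers":[0.5,0.5,0.5,0.5,0.5,0.5,0.5,0.5,0.5,0.5,0.5,0.5]}' 30
python3 - <<'E'
from h import *
P=[]
for n in("scene","side"):
    _,d=cams.snapshot(n)
    for nm,x,y in(("L",.545,.165),("R",.60,-.19)):
        c=cams.get_calibration(n);M=np.array(c["mtx"]);p=R.from_quat(c["rotation"]).inv().apply(np.array([x,y,.13])-c["origin"]);u=(M@(p/p[2]))[:2].round().astype(int)
        print(n,nm,np.round([np.median([world(n,(u[0]+i,u[1]+j),d[u[1]+j,u[0]+i])[2] for i in(-2,-1,0,1,2) for j in(-1,0,1)])],4))
print(np.mean([sensors.state()["force"][2]]))
E
```

```text
time_s: 9.55
tcp_pos: [0.6424, -0.1315, 0.1367]
eef_rot: [0.707, 0.707, 0.0, 0.0]
force: [-0.2, -1.4, 0.3]
finger_gap: 0.0625
grip_force: 33.6
scene L [0.1302]
scene R [0.1308]
side L [0.1292]
side R [0.1298]
-0.45911655194926915
```

Both pans are near level with the pear standing on the right pan. Release and retreat.

```bash
python3 -m pendant '{"xyz":[[0,0,0.0005],[0,0,0.001],[0,0,0.001],[0,0,0.001],[0,0,0.001],[0,0,0.001],[0,0,0.001]],"angular":[[0,0,0],[0,0,0],[0,0,0],[0,0,0],[0,0,0],[0,0,0],[0,0,0]],"fingers":[0.5,0.5,0.7,0.85,1,1,1]}'
python3 -m pendant '{"xyz":[[0,0,-0.005],[0,0,-0.015],[0,0,-0.03],[0,0,-0.055],[0,0,-0.085],[0,0,-0.115],[0,0,-0.14],[0,0,-0.16],[0,0,-0.16],[0,0,-0.16],[0,0,-0.16],[0,0,-0.16]],"angular":[[0,0,0],[0,0,0],[0,0,0],[0,0,0],[0,0,0],[0,0,0],[0,0,0],[0,0,0],[0,0,0],[0,0,0],[0,0,0],[0,0,0]],"fingers":[1,1,1,1,1,1,1,1,1,1,1,1]}'
python3 -m pendant '{"xyz":[[0,0,0],[0,0,0],[0,0,0],[0,0,0],[0,0,0],[0,0,0],[0,0,0],[0,0,0]],"angular":[[0,0,0],[0,0,0],[0,0,0],[0,0,0],[0,0,0],[0,0,0],[0,0,0],[0,0,0]],"fingers":[1,1,1,1,1,1,1,1]}'
python3 - <<'E'
from h import *
ims=[]
for n in("scene","side"):
    im,d=cams.snapshot(n); ims.append(im[90:240,180:380] if n=="scene" else im[130:280,140:340])
    for nm,x,y in(("L",.545,.165),("R",.60,-.19),("R",.615,-.21)):
        c=cams.get_calibration(n);M=np.array(c["mtx"]);p=R.from_quat(c["rotation"]).inv().apply(np.array([x,y,.13])-c["origin"]);u=(M@(p/p[2]))[:2].round().astype(int)
        print(n,nm,np.round([np.median([world(n,(u[0]+i,u[1]+j),d[u[1]+j,u[0]+i])[2] for i in(-2,-1,0,1,2) for j in(-1,0,1)])],4))
w,_=cams.snapshot("wrist"); cv2.imwrite("pics/wend.png",w)
cv2.imwrite("pics/end.png",cv2.vconcat([cv2.hconcat([cv2.resize(i,(400,300),interpolation=cv2.INTER_CUBIC) for i in ims]),cv2.hconcat([cv2.resize(w,(400,300)),cv2.resize(ims[0][40:115,50:150],(400,300))])]))
E
```

```text
time_s: 10.23
tcp_pos: [0.6421, -0.1311, 0.1355]
eef_rot: [0.707, 0.707, -0.0, -0.0]
force: [-0.7, -0.5, -0.0]
finger_gap: 0.0859
grip_force: 0.0
time_s: 11.23
tcp_pos: [0.6413, -0.131, 0.294]
eef_rot: [0.707, 0.707, -0.001, -0.001]
force: [-1.3, -0.4, 0.1]
finger_gap: 0.0854
grip_force: 0.0
time_s: 11.9
tcp_pos: [0.6423, -0.1313, 0.2956]
eef_rot: [0.707, 0.707, 0.0, 0.0]
force: [-0.4, -0.2, -0.2]
finger_gap: 0.0855
grip_force: 0.0
scene L [0.1314]
scene R [0.1297]
scene R [0.13]
side L [0.1305]
side R [0.1307]
side R [0.1314]
```

View pics/end.png

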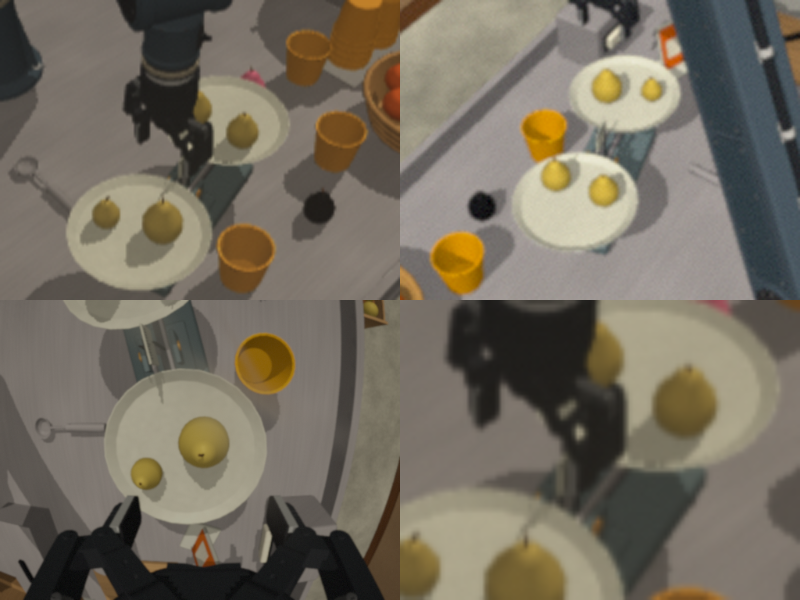

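The large and small pears stand on the right pan and the two mids on the left. Both pan floors are at about 130 mm, so the balance is level, and the gripper is clear of everything.

```bash
python3 -c "
from station import hand_in; print(hand_in())"
```

```text
the job is handed in; nothing more can be done
None
```

I moved the large pear to the right pan beside the small one, leaving the two mids on the left (about 208 g each side). Both pan floors measured about 130 mm, level to within 1–2 mm, nothing else was touched, and I handed the job in at about 12 s; the hand-in returned no verdict.

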